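# Line up the labware by height on the drip mat

## Robot

A 6-joint arm with a two-finger parallel gripper is mounted at the origin on a cart in front of the work surface, level with it; the furniture and walls round the work are solid. World frame = base frame: x ahead of the robot, y to its left, z up, the work surface at z = 0. Lengths are in mm, angles in rad, forces in N, time in s.
With the tool pointing down it reaches from about 350 to 975 mm from the base axis. Payload 7.1 kg.
Tool frame: the origin (TCP) lies at the very end of the fingers, on their centre line; the grasp point (between the pads) lies 19 mm behind it (ctrl.grip_point_offset is the distance from the TCP to the grasp point, in mm); x points along the fingers, y is the direction in which the jaws open and shut, and the axes are right-handed (so a half turn about x gives the same grasp; the last joint's range is limited). The gripper opens to 88 mm and grips with 3 to 60 N. Pads are 20 mm wide; open, the fingers measure 115 mm over their backs; the gripper's body (75 mm by 178 mm) begins 61 mm behind the grasp point.
Start: joints at [1.321, 0.423, 1.63, -0, 1.089, -0.019], TCP at [142.941, 608.418, 222.675] pointing down, gripper open.
Joint ranges: [-3, 3], [-0.9, 2.11], [0.09, 2.58], [-1.31, 4.45], [0.11, 2.69], [-2.54, 2.54]. Speed limits (rad/s): [2.39, 2.39, 3.01, 3.14, 3.14, 3.14].

## Interface

Orientations are given as a rotation vector (axis times angle).
In Python, from workcell import ctrl, vision, workorder gives the robot as it stands.
- The arm moves only by the shell command python3 -m crank 'ROWS'. ROWS is JSON, a list of rows, each a list of 3 entries, a list of its own where there are three numbers: the shift along the tool's x, y, z in m, then the turn, a rotation vector about the tool's x, y, z in rad, then the finger opening in m, from 0 to 0.0878. In form: [[[dx, dy, dz], [wx, wy, wz], jaw], ...]. A call has exactly 8 rows; each row shifts and turns the commanded pose from where the row before left it, along the tool's axes as they then stand; what a row does not reach is not made up. A row lasts 1/12 s, in which the tool goes at most 41.7 mm and 7.16 degrees, less where a joint would pass 70% of its speed; a pose out of reach is approached as far as the arm can. A call with a gripper value outside its range is refused whole. The fingers move at their own pace and stop on an object; the grip force is fixed at half the most. Time passes only in rows, so rows that do not move let the fingers close, or fill a call up. It gives the time, the measured TCP pose, the force and the opening at its end, in the units of the state.
- ctrl.get_obs(): the state, without advancing time (a new reading comes with each control period).
- vision.get_image(name): name is "side" or "top" or "wrist"; returns a dict with "img" (480x640x3 uint8, blue, green, red), "mtx" (3x3 intrinsics, pixels), "k1" (the pictures are not rectified: a ray, as slopes to the right and down, at radius r is drawn at 1 + k1 r^2 times it, then the intrinsics apply), "rvec" (rotation vector, rad) and "tvec" (3), from world to camera coordinates, as OpenCV has them; the wrist camera has in their place "hand_eye" (4x4, takes a point from camera to tool coordinates, whose origin is the TCP and whose axes are the tool frame's). Camera axes: x right, y down, z forward; pixel columns grow to the right and rows downward; lengths in mm; the calibration is good to about 2 mm. A picture is of the moment at which its call begins: read the wrist's pose just before it. There is no depth.
- workorder.close_job(): hands the job in, once; it reports no verdict.
The state is a dict: "t": time; "qpos": joint angles; "qvel": joint speeds; "joint_torque": joint torques, N m; "ee_pos": TCP position; "orientation": TCP orientation; "ft_force": force on the tool from outside, world axes, zero at the start; "moment": the same for the moment, N m; "width": finger opening in mm.
Only numpy, scipy, OpenCV 4.12 (cv2) and the standard library are available. Lean on these libraries where they do the work, as an engineer would, in place of code of your own. Each camera call takes 0.05 s, during which the arm holds its last target.

## Task

Set out the measuring cylinder, the dropper bottle, the vial and the steel cup on the drip mat in order of height, one standing upright in the middle of each white pad: the tallest on the pad next to the red bar, falling to the shortest at the other end. Leave the beaker and the red bulb standing where they are.

Things in the scene. Friction and masses are not known exactly. Their poses are not given: they have to be found in the camera images.
- cylinder (a point): clear measuring cylinder on a blue hexagonal foot, 121 mm tall, 90 g; tube 26 mm in diameter from 6 mm up to the top, foot 42 x 48 mm and 6 mm thick. The point is its centre, 60.5 mm above its underside; z up along the tube. Grip it high on the tube, 75 to 95 mm above its underside, so that the gripper's body clears its top.
- bottle (a point): brown dropper bottle with a printed label and a black rubber teat, 102 mm tall, 70 g; body 33 mm in diameter up to 60 mm, narrower above. The point is its centre, 51 mm above its underside; z up. Grip it high on the body, about 56 mm above its underside, so that the gripper's body clears the teat.
- vial (a point): small glass sample vial with a white screw cap, 60 mm tall, 35 g; body 27 mm in diameter, cap 24 mm. The point is its centre, 30 mm above its underside; z up.
- cup (a point): open steel test cup, 37 mm tall, 90 g, 52 mm in outer diameter at the rim, 46 mm at the foot. At the start each of the six labware pieces stands at least 25 mm clear of the others and at least 20 mm clear of the flat fixed valve box behind them, 41 mm high. The point is its centre, 18.5 mm above its underside; z up.
- beaker (a point): bystander, not to be moved: small clear beaker with a little pale liquid, 50 mm in diameter, 59 mm tall. The point is its centre, 29.5 mm above its underside.
- bulb (a point): bystander, not to be moved: red rubber pipette bulb with a narrow neck, 53 mm in diameter, 76 mm tall. The point is its centre, 38 mm above its underside.
- pad_1: the pad next to the red bar: one of four white round pads, 60 mm in diameter, in a straight row at 75 mm spacing on a fixed black rubber drip mat 84 x 330 mm. Origin in the middle of the pad's flat top, 7 mm above the worktop (1 mm above the mat); z up, y along the row towards the red bar, whose middle is 42 mm from this pad's centre and whose top is 10 mm above the pads.
- pad_2: second pad from the red bar: one of four white round pads, 60 mm in diameter, in a straight row at 75 mm spacing on a fixed black rubber drip mat 84 x 330 mm. Origin in the middle of the pad's flat top, 7 mm above the worktop (1 mm above the mat); z up, y along the row towards the red bar.
- pad_3: third pad from the red bar: one of four white round pads, 60 mm in diameter, in a straight row at 75 mm spacing on a fixed black rubber drip mat 84 x 330 mm. Origin in the middle of the pad's flat top, 7 mm above the worktop (1 mm above the mat); z up, y along the row towards the red bar.
- pad_4: the pad farthest from the red bar: one of four white round pads, 60 mm in diameter, in a straight row at 75 mm spacing on a fixed black rubber drip mat 84 x 330 mm. Origin in the middle of the pad's flat top, 7 mm above the worktop (1 mm above the mat); z up, y along the row towards the red bar.
There are look-alikes about, which are no part of the job. What is shaped like the part that bears vial but turquoise is not meant.

How it is judged (in metres and radians):
At the end, for the whole second after the job is handed in: From the red bar outwards the pads carry the cylinder, the dropper bottle, the vial and the cup, each upright (within 0.12 rad), standing on its pad with its axis within 14 mm of the pad's centre, released and at rest; the beaker and the red bulb still stand within 25 mm of where they were (horizontal distance between cylinder and pad_1 below 0.014 m and angle between each of cylinder, bottle, vial, cup's own z axis and vertical below 0.12 rad and z of cylinder in the frame of pad_1 between 0.0545 and 0.0665 m and linear speed of each of lab_cylinder, lab_bottle, lab_vial, lab_cup below 0.02 m/s and horizontal distance between bottle and pad_2 below 0.014 m and z of bottle in the frame of pad_2 between 0.045 and 0.057 m and horizontal distance between vial and pad_3 below 0.014 m and z of vial in the frame of pad_3 between 0.024 and 0.036 m and horizontal distance between cup and pad_4 below 0.014 m and z of cup in the frame of pad_4 between 0.0125 and 0.0245 m and distance of each of beaker, bulb from where it was at the start of the episode below 0.025 m and angle between each of beaker, bulb's own z axis and vertical below 0.2 rad); the robot touches nothing.
It fails at once if the beaker is pushed more than 25 mm or knocked over (distance of beaker from where it was at the start of the episode above 0.025 m or angle between beaker's own z axis and vertical above 0.5 rad).
It fails at once if the red bulb is pushed more than 25 mm or knocked over (distance of bulb from where it was at the start of the episode above 0.025 m or angle between bulb's own z axis and vertical above 0.5 rad).
It also fails if it takes over 104 s, if anything falls off the work surface, if the arm or the gripper's body presses on something with over 40 N, if the wrist force passes 120 N, or if a joint passes its speed limit or range.

## Working session

There is one attempt and no reset: what is moved stays moved. The work goes in short steps, Python scripts to look and compute and a shell command to move; the robot and the scene stay as the last step left them, time stands still between calls to the robot, and variables do not carry over. Pictures are saved under pics/ and viewed, and the job is handed in when it is done.

```bash
mkdir -p pics; ls
python3 - <<'E'
from workcell import ctrl, vision
import cv2
o=ctrl.get_obs(); print(o)
for n in("side","top","wrist"):
    d=vision.get_image(n); cv2.imwrite(f"pics/{n}0.png",d["img"])
    print(n,{k:(v.tolist() if hasattr(v,'tolist') else v) for k,v in d.items() if k!="img"})
E
```

```text
pics
{'t': 0.0, 'qpos': array([ 1.32100849e+00,  4.23874224e-01,  1.63068713e+00, -9.19427580e-06,
        1.08860796e+00, -1.89848189e-02]), 'qvel': array([ 0.00207174,  0.00101938,  0.00097128,  0.00058887, -0.00022561,
        0.00149051]), 'joint_torque': array([ 2.40097379e-04, -5.44611096e+01, -2.73676246e+01,  6.44880719e-02,
        2.23900226e-02, -1.03353518e-04]), 'ee_pos': array([142.80345827, 607.88834188, 221.8819898 ]), 'orientation': array([ 0.17997101,  1.56339372, -0.18243154]), 'ft_force': array([-0.05699826,  0.23759013, -0.29660247]), 'moment': array([-0.03541767,  0.0020951 , -0.02129026]), 'width': 87.85953097573696}
side {'mtx': [[515.7113479807068, 0.0, 316.12307682257847], [0.0, 515.7113479807068, 236.60355718601423], [0.0, 0.0, 1.0]], 'k1': 0.013388774180028028, 'rvec': [0.06742645329701429, -2.6468273842616816, 1.6100789347333304], 'tvec': [519.7879169868564, 85.03856136972551, 1082.3295544890561]}
top {'mtx': [[434.16973770664725, 0.0, 314.7139229990476], [0.0, 434.16973770664725, 237.12151310746074], [0.0, 0.0, 1.0]], 'k1': 0.0034920868463197935, 'rvec': [2.1656210201831607, -2.165648969771095, 0.12312370425146722], 'tvec': [9.097128813366828, 539.8774585748089, 912.8306866103084]}
wrist {'mtx': [[375.7049033754883, 0.0, 318.17198053270647], [0.0, 375.7049033754883, 240.5275750203715], [0.0, 0.0, 1.0]], 'k1': -0.010818767826640815, 'hand_eye': [[0.0003623759279702234, -0.27109522176821627, 0.9625524658002427, -162.07807712624185], [0.9999997596929755, -0.00047064379108858757, -0.0005090269270675568, -1.8427647285715887], [0.0005910141093052294, 0.9625524189512293, 0.2710949860721498, -73.97631823019712], [0.0, 0.0, 0.0, 1.0]]}
```

View pics/side0.png

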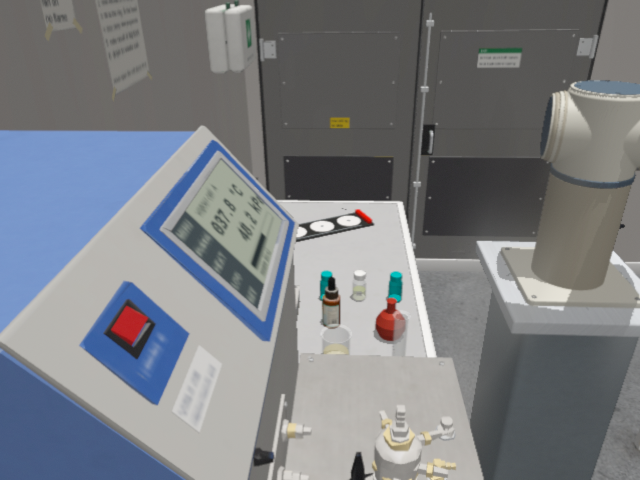

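View pics/top0.png

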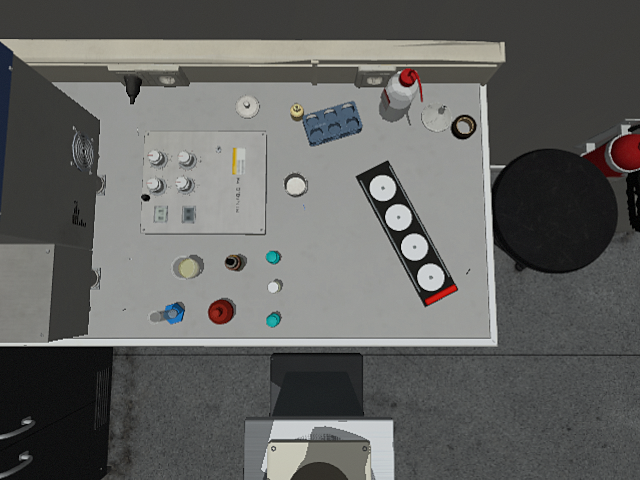

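View pics/wrist0.png

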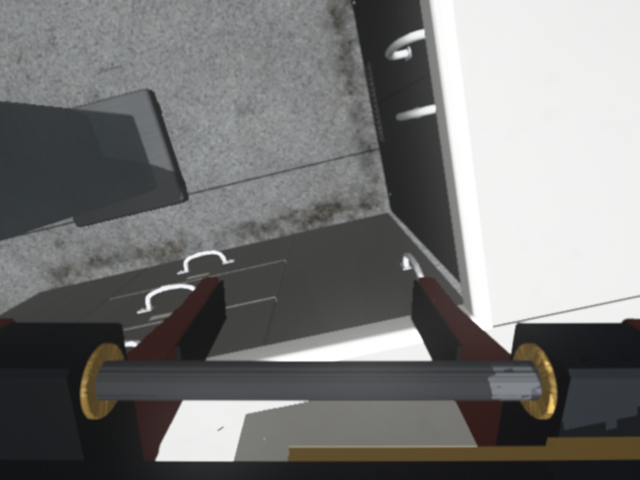

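```bash
cat > h.py <<'E'
import numpy as np, cv2
from workcell import ctrl, vision
from scipy.spatial.transform import Rotation as R
def und(d,px):
    K=np.array(d["mtx"]);p=np.atleast_2d(np.array(px,float))
    return cv2.undistortPoints(p.reshape(-1,1,2),K,np.array([d["k1"],0,0,0,0.])).reshape(-1,2)
def pose(d,o=None):
    if "rvec" in d:
        r=R.from_rotvec(d["rvec"]).as_matrix(); return r.T,-r.T@np.array(d["tvec"]).ravel()
    H=np.array(d["hand_eye"]);T=R.from_rotvec(o["orientation"]).as_matrix()
    return T@H[:3,:3],T@H[:3,3]+o["ee_pos"]
def onplane(d,px,z,o=None):
    A,c=pose(d,o);u=und(d,px);v=np.c_[u,np.ones(len(u))]@A.T
    return c+v*((z-c[2])/v[:,2])[:,None]
def proj(d,P,o=None):
    A,c=pose(d,o);q=(np.atleast_2d(P)-c)@A
    s=q[:,:2]/q[:,2:];r2=(s**2).sum(1)[:,None];s=s*(1+d["k1"]*r2)
    K=np.array(d["mtx"]);return s*[K[0,0],K[1,1]]+[K[0,2],K[1,2]]
E
python3 - <<'E'
from h import *
d=vision.get_image("top");im=d["img"]
print(pose(d)[1],proj(d,[[0,0,0],[143,608,222]]), pose(vision.get_image("side"))[1])
cv2.imwrite("pics/c1.png",cv2.resize(im[80:340,130:350],None,fx=3,fy=2.3,interpolation=cv2.INTER_CUBIC)[:600])
cv2.imwrite("pics/c2.png",cv2.resize(im[60:310,340:490],None,fx=2.4*1.6,fy=2.4,interpolation=cv2.INTER_CUBIC))
for n,p in dict(cupc=(295,185),vial=(274,286),ring=(463,127),lid=(437,118),p1=(431,277),p2=(414.5,247),p3=(399,217),p4=(383,188)).items(): print(n,onplane(d,p,7)[0])
E
```

```text
[435.56909044  11.65312406 966.93022634] [[319.04607794 494.2172243 ]
 [-54.32683396 467.25325391]] [456.0852935  951.02132419 579.993919  ]
cupc [660.65125878  53.45010346   7.        ]
vial [434.40122624  98.46817128   7.        ]
ring [ 796.21230512 -330.58669867    7.        ]
lid [ 817.57436466 -271.6966271     7.        ]
p1 [ 454.06881463 -247.14803737    7.        ]
p2 [ 520.39718477 -212.49299083    7.        ]
p3 [ 587.74881791 -179.53203746    7.        ]
p4 [ 653.84141008 -144.88645313    7.        ]
```

View pics/c1.png

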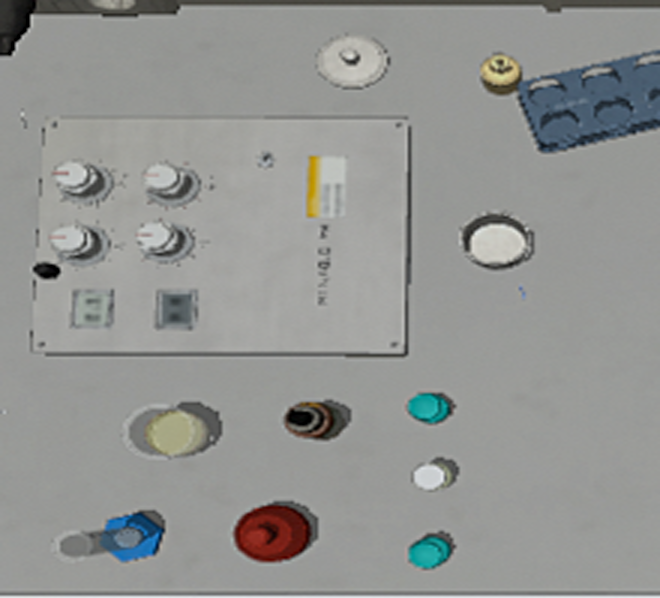

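View pics/c2.png

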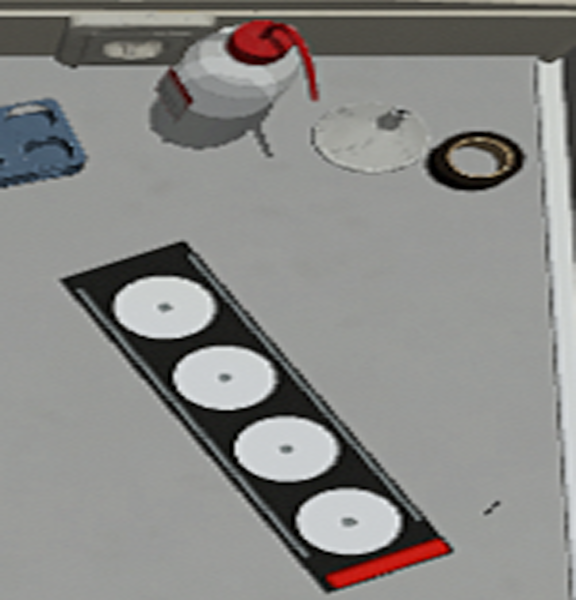

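Candidates (top view). For the vial: white-capped (274,286) fits. The turquoise ones at (274,257) and (274,320) are excluded. For the cup: open vessel (295,185). The flat lids (248,106) and (437,118) and the tape ring (463,127) don't fit. The cylinder with its blue foot (173,313) and the bottle with its teat (233,262) are the only ones of their kind. The beaker (187,267) and bulb (221,312) stay put. The crop bears this out. Now the measuring.

Run:
```python
from h import *
d=vision.get_image("top");im=d["img"];hsv=cv2.cvtColor(im,cv2.COLOR_BGR2HSV);s=vision.get_image("side")
def blob(m,x0,y0,x1,y1,minA=15):
    mm=np.zeros(m.shape,np.uint8);mm[y0:y1,x0:x1]=m[y0:y1,x0:x1]
    n,l,st,c=cv2.connectedComponentsWithStats(mm)
    return [(c[i].round(1),st[i].tolist()) for i in range(1,n) if st[i,4]>=minA]
V=hsv[...,2];S=hsv[...,1]
w=((V>205)&(S<40)).astype(np.uint8)
P=[]
for c,st in blob(w,355,165,460,300,200): p=onplane(d,c,7)[0];P.append(p);print("pad",c,st[2:],p.round(1))
P=np.array(P);print(np.diff(P,axis=0).round(1))
for c,st in blob(w,262,278,286,296): print("vial cap",c,st,onplane(d,c,60)[0].round(1))
blue=((hsv[...,0]>95)&(hsv[...,0]<125)&(S>120)).astype(np.uint8)
for c,st in blob(blue,140,290,195,335,5): print("blue",c,st,onplane(d,c,6)[0].round(1), onplane(d,(st[0]+st[2]/2-.5,st[1]+st[3]/2-.5),6)[0].round(1))
red=(((hsv[...,0]<8)|(hsv[...,0]>172))&(S>150)&(V>60)).astype(np.uint8)
for c,st in blob(red,200,295,240,330): print("bulb",c,st,onplane(d,c,27)[0].round(1))
dk=(V<60).astype(np.uint8)
for c,st in blob(dk,220,250,250,275,5): print("teat",c,st,onplane(d,c,95)[0].round(1))
a=im[168:202,278:312];print(cv2.cvtColor(a,cv2.COLOR_BGR2GRAY)[::2,::1][8]);print(cv2.cvtColor(a,cv2.COLOR_BGR2GRAY)[:,17])
t=np.hstack([cv2.resize(im[y-20:y+20,x-20:x+20],(260,260),interpolation=cv2.INTER_NEAREST) for x,y in((295,185),(233,262),(170,313))])
cv2.imwrite("pics/c3.png",t)
cv2.imwrite("pics/c4.png",cv2.resize(s["img"][260:370,290:440],None,fx=5,fy=5,interpolation=cv2.INTER_CUBIC))
o=ctrl.get_obs();print(R.from_rotvec(o["orientation"]).as_matrix().round(3))
```

```text
pad [382.  187.8] [25, 24, 441] [ 654.3 -142.6    7. ]
pad [397.9 216.9] [25, 25, 474] [ 588.  -177.1    7. ]
pad [413.9 246.6] [26, 25, 485] [ 521.3 -211.2    7. ]
pad [430.3 276.9] [26, 25, 500] [ 454.3 -245.6    7. ]
[[-66.3 -34.4   0. ]
 [-66.7 -34.1   0. ]
 [-67.  -34.4   0. ]]
vial cap [272.7 286.7] [268, 283, 10, 9, 69] [433.   96.4  60. ]
blue [175.3 312.7] [165, 303, 20, 21, 211] [376.6 313.2   6. ] [375.9 314.9   6. ]
bulb [220.1 311.6] [209, 300, 23, 24, 428] [380.1 211.2  27. ]
teat [239.1 263.2] [235, 255, 8, 16, 41] [480. 161.  95.]
teat [235.6 262.2] [232, 257, 6, 11, 21] [482. 168.  95.]
teat [229.7 261.2] [226, 258, 9, 7, 48] [484.  179.9  95. ]
teat [243. 266.] [242, 264, 3, 5, 5] [474.4 153.   95. ]
[151 152 151 151 152 176  91  33  88 201 206 200 201 202 200 203 202 200
 201 202 199 199 198 195 194 202 199 104 141  90 145 156 152 152]
[151 151 151 165 157  86  67  69  54 141 218 205 198 198 202 199 200 201
 199 197 201 199 199 200 202 180 124  92  56 115 161 153 152 152]
[[-0.     0.229  0.973]
 [-0.     0.973 -0.229]
 [-1.    -0.     0.   ]]
```

View pics/c3.png

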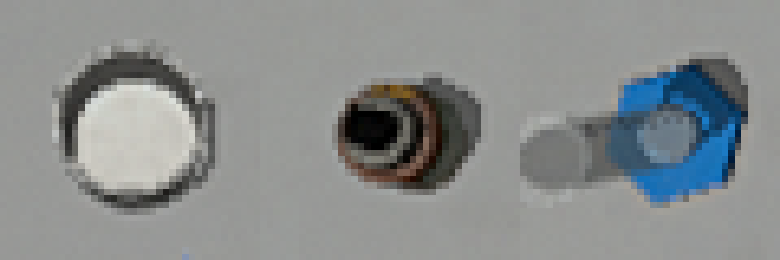

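View pics/c4.png

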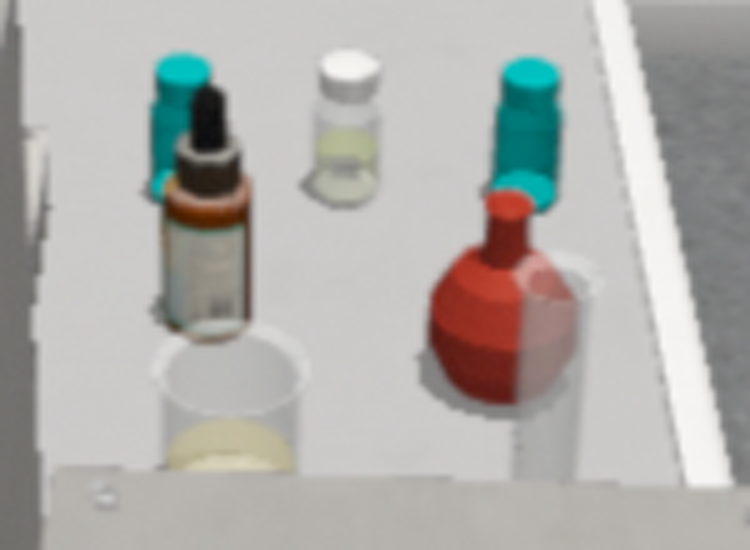

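Run:
```python
from h import *
d=vision.get_image("top");s=vision.get_image("side")
for n,p,z in(("cup rim",(294.9,184),37),("teat",(229.7,261.2),102),("shoulder",(232.7,262.5),60),("cylfoot",(174.7,313.3),6),("cyltop",(155,317),121),("cap",(272.7,286.7),60)): print(n,onplane(d,p,z)[0].round(1))
# side: crop/5 + (290,260)
for n,p,z in(("teat",(208,88),102),("bottle base centre",(207,328),4),("cap",(348,64),60),("cyl top",(560,275),121)): print("side",n,onplane(s,(290+p[0]/5,260+p[1]/5),z)[0].round(1))
```

```text
cup rim [655.8  52.4  37. ]
teat [483.6 178.5 102. ]
shoulder [483.2 180.3  60. ]
cylfoot [375.3 314.5   6. ]
cyltop [375.5 315.7 121. ]
cap [433.   96.4  60. ]
side teat [481.3 183.7 102. ]
side bottle base centre [481.5 191.1   4. ]
side cap [430.2  96.8  60. ]
side cyl top [372.1 315.3 121. ]
```

```bash
cat >> h.py <<'E'
def plan(x,y,z,yaw=-62.8):
    """remaining: turn then shift in tool axes after the turn"""
    o=ctrl.get_obs();M=R.from_rotvec(o["orientation"]).as_matrix()
    a=np.radians(yaw);Y=np.array([np.cos(a),np.sin(a),0]);X=np.array([0,0,-1.]);T=np.c_[X,Y,np.cross(X,Y)]
    w=R.from_matrix(M.T@T).as_rotvec();dp=np.array([x,y,z])-o["ee_pos"]
    print("t",round(o["t"],2),"pos",o["ee_pos"].round(1),"turn",w.round(3),"shift now-axes",(M.T@dp).round(1),"shift after turn",(T.T@dp).round(1),"w",round(o["width"],1),"F",o["ft_force"].round(1))
E
python3 -m crank '[[[0,-0.021,0.0123],[0,0,0],0.06],[[0,-0.021,0.0123],[0,0,0],0.06],[[0,-0.021,0.0123],[0,0,0],0.06],[[0,-0.021,0.0123],[0,0,0],0.06],[[0,-0.021,0.0123],[0,0,0],0.06],[[0,-0.021,0.0123],[0,0,0],0.06],[[0,-0.021,0.0123],[0,0,0],0.06],[[0,-0.021,0.0123],[0,0,0],0.06]]'
python3 -c "
from h import *
plan(230,330,222)"
```

```text
t: 1.12
ee_pos: [200.5, 421.3, 222.8]
orientation: [0.181, 1.563, -0.181]
ft_force: [1.3, -0.9, -0.2]
width: 59.9
t 1.12 pos [200.5 421.3 222.8] turn [ 2.436 -0.    -0.   ] shift now-axes [  0.8 -82.1  49.6] shift after turn [ 0.8 94.7 15.5] w 59.9 F [ 1.3 -0.9 -0.2]
```

```bash
python3 -m crank '[[[0,-0.0205,0.0124],[0,0,0],0.06],[[0,-0.0205,0.0124],[0,0,0],0.06],[[0,-0.0205,0.0124],[0,0,0],0.06],[[0,-0.0205,0.0124],[0,0,0],0.06],[[0,0,0],[0.122,0,0],0.06],[[0,0,0],[0.122,0,0],0.06],[[0,0,0],[0.122,0,0],0.06],[[0,0,0],[0.122,0,0],0.06]]'
python3 -m crank '[[[0,0,0],[0.122,0,0],0.06],[[0,0,0],[0.122,0,0],0.06],[[0,0,0],[0.122,0,0],0.06],[[0,0,0],[0.122,0,0],0.06],[[0,0,0],[0.122,0,0],0.06],[[0,0,0],[0.122,0,0],0.06],[[0,0,0],[0.122,0,0],0.06],[[0,0,0],[0.122,0,0],0.06]]'
python3 -m crank '[[[0,0,0],[0.122,0,0],0.06],[[0,0,0],[0.122,0,0],0.06],[[0,0,0],[0.122,0,0],0.06],[[0,0,0],[0.122,0,0],0.06],[[0,0,0],[0.122,0,0],0.06],[[0,0,0],[0.122,0,0],0.06],[[0,0,0],[0.122,0,0],0.06],[[0,0,0],[0.122,0,0],0.06]]'
python3 -c "
from h import *
plan(375,315,180);plan(482.5,180.5,37);print(ctrl.get_obs()['qpos'])"
```

```text
t: 1.78
ee_pos: [230.0, 331.1, 223.0]
orientation: [0.568, 1.495, -0.567]
ft_force: [0.5, -0.1, -0.1]
width: 60.0
t: 2.45
ee_pos: [229.9, 331.3, 222.9]
orientation: [1.305, 1.145, -1.304]
ft_force: [0.3, 0.0, 0.3]
width: 59.8
t: 3.12
ee_pos: [229.9, 331.3, 222.8]
orientation: [1.963, 0.465, -1.963]
ft_force: [0.2, -0.2, 0.4]
width: 59.9
t 3.12 pos [229.9 331.3 222.8] turn [-0.01 -0.    0.  ] shift now-axes [  42.9   79.6 -122.4] shift after turn [  42.8   80.8 -121.6] w 59.9 F [ 0.2 -0.2  0.4]
t 3.12 pos [229.9 331.3 222.8] turn [-0.01 -0.    0.  ] shift now-axes [ 185.9  248.  -158.2] shift after turn [ 185.8  249.6 -155.8] w 59.9 F [ 0.2 -0.2  0.4]
[ 9.34597094e-01  8.78410730e-02  2.09162624e+00 -1.75184196e-05
  9.61687863e-01  2.04067813e+00]
```

```bash
python3 -m crank '[[[0,0.027,-0.0172],[0,0,0],0.06],[[0,0.027,-0.0172],[0,0,0],0.06],[[0,0.027,-0.0172],[0,0,0],0.06],[[0,0.027,-0.0172],[0,0,0],0.06],[[0,0.027,-0.0172],[0,0,0],0.06],[[0,0.027,-0.0172],[0,0,0],0.06],[[0,0.027,-0.0172],[0,0,0],0.06],[[0,0.027,-0.0172],[0,0,0],0.06]]'
python3 - <<'E'
from h import *
plan(482.5,180.5,37)
o=ctrl.get_obs();d=vision.get_image("wrist");cv2.imwrite("pics/w1.png",d["img"])
for n,p in dict(bott=(482.5,180.5,60),teat=(482.5,180.5,102),bulb=(380,211,76),vial=(432,96.5,60)).items(): print(n,proj(d,p,o))
E
```

```text
t: 3.78
ee_pos: [451.8, 200.0, 222.9]
orientation: [1.96, 0.47, -1.959]
ft_force: [0.5, 0.2, 0.2]
width: 60.2
t 3.78 pos [451.8 200.  222.9] turn [-0.004 -0.     0.   ] shift now-axes [185.9  31.3 -18.5] shift after turn [185.9  31.4 -18.4] w 60.2 F [0.5 0.2 0.2]
bott [[352.25876404 199.74760335]]
teat [[357.0811695  208.86504387]]
bulb [[268.70800522 289.51556952]]
vial [[405.84159435 288.13890161]]
```

View pics/w1.png

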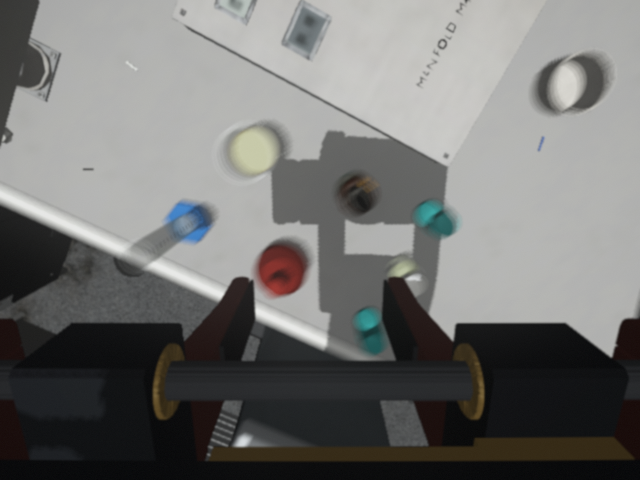

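```bash
python3 -m crank '[[[0,0.0156,-0.0094],[0,0,0],0.06],[[0,0.0156,-0.0094],[0,0,0],0.06],[[0.02,0,0],[0,0,0],0.06],[[0.02,0,0],[0,0,0],0.06],[[0.02,0,0],[0,0,0],0.06],[[0.02,0,0],[0,0,0],0.06],[[0,0,0],[0,0,0],0.06],[[0,0,0],[0,0,0],0.06]]'
python3 - <<'E'
from h import *
plan(482.5,180.5,37)
o=ctrl.get_obs();d=vision.get_image("wrist");cv2.imwrite("pics/w2.png",d["img"])
for n,p in dict(bott=(482.5,180.5,60),teat=(482.5,180.5,102)).items(): print(n,proj(d,p,o))
E
```

```text
t: 4.5
ee_pos: [480.7, 181.7, 142.2]
orientation: [1.957, 0.47, -1.961]
ft_force: [0.1, 0.6, -0.0]
width: 60.0
t 4.5 pos [480.7 181.7 142.2] turn [-0.004  0.002  0.   ] shift now-axes [105.2   1.9  -1.3] shift after turn [105.2   1.9  -1.1] w 60.0 F [ 0.1  0.6 -0. ]
bott [[318.73762502 244.76425127]]
teat [[318.85088048 265.6803481 ]]
```

View pics/w2.png

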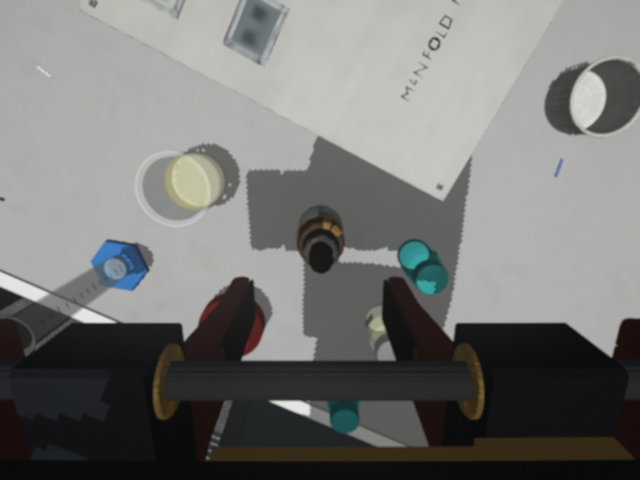

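```bash
python3 -m crank '[[[0.0132,0.0002,0],[0,0,0],0.06],[[0.0132,0.0002,0],[0,0,0],0.06],[[0.0132,0.0002,0],[0,0,0],0.06],[[0.0132,0.0002,0],[0,0,0],0.06],[[0.0132,0.0002,0],[0,0,0],0.06],[[0.0132,0.0002,0],[0,0,0],0.06],[[0.0132,0.0002,0],[0,0,0],0.06],[[0.0132,0,0],[0,0,0],0.06]]'
python3 -m crank '[[[0,0,0],[0,0,0],0.05],[[0,0,0],[0,0,0],0.04],[[0,0,0],[0,0,0],0.036],[[0,0,0],[0,0,0],0.03],[[0,0,0],[0,0,0],0.025],[[0,0,0],[0,0,0],0.02],[[0,0,0],[0,0,0],0.02],[[0,0,0],[0,0,0],0.02]]'
```

```text
t: 5.22
ee_pos: [483.5, 181.2, 38.2]
orientation: [1.963, 0.47, -1.956]
ft_force: [-0.2, -0.5, -0.2]
width: 59.7
t: 5.88
ee_pos: [482.8, 181.0, 38.1]
orientation: [1.961, 0.47, -1.957]
ft_force: [-0.6, 0.8, 7.5]
width: 31.5
```

```bash
python3 -m crank '[[[-0.008,0,0],[0,0,0],0.02],[[-0.012,0,0],[0,0,0],0.02],[[-0.012,0,0],[0,0,0],0.02],[[-0.012,0,0],[0,0,0],0.02],[[-0.012,0,0],[0,0,0],0.02],[[-0.012,0,0],[0,0,0],0.02],[[-0.012,0,0],[0,0,0],0.02],[[-0.01,0,0],[0,0,0],0.02]]'
python3 - <<'E'
from h import *
plan(521.3,-211.2,46)
d=vision.get_image("wrist");cv2.imwrite("pics/w3.png",d["img"])
E
```

```text
t: 6.55
ee_pos: [482.3, 180.7, 129.1]
orientation: [1.961, 0.47, -1.958]
ft_force: [0.1, 0.2, -1.0]
width: 31.6
t 6.55 pos [482.3 180.7 129.1] turn [-0.004 -0.002 -0.   ] shift now-axes [ 83.  366.9 143.1] shift after turn [ 83.1 366.3 144.4] w 31.6 F [ 0.1  0.2 -1. ]
```

View pics/w3.png

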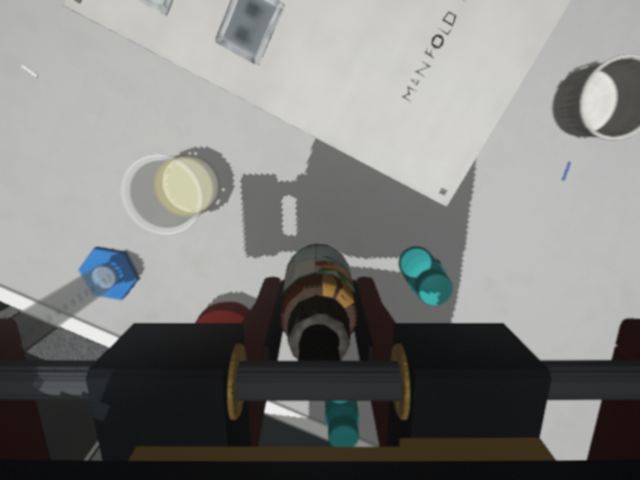

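```bash
python3 -m crank '[[[0,0.012,0.0047],[0,0,0],0.02],[[0,0.023,0.009],[0,0,0],0.02],[[0,0.026,0.0101],[0,0,0],0.02],[[0,0.026,0.0101],[0,0,0],0.02],[[0,0.026,0.0101],[0,0,0],0.02],[[0,0.026,0.0101],[0,0,0],0.02],[[0,0.026,0.0101],[0,0,0],0.02],[[0,0.026,0.0101],[0,0,0],0.02]]'
python3 -m crank '[[[0,0.026,0.0101],[0,0,0],0.02],[[0,0.026,0.0101],[0,0,0],0.02],[[0,0.026,0.0101],[0,0,0],0.02],[[0,0.026,0.0101],[0,0,0],0.02],[[0,0.026,0.0101],[0,0,0],0.02],[[0,0.026,0.0101],[0,0,0],0.02],[[0,0.014,0.0055],[0,0,0],0.02],[[0,0.006,0.003],[0,0,0],0.02]]'
python3 - <<'E'
from h import *
plan(521.3,-211.2,46);print(ctrl.get_obs()['qpos'])
d=vision.get_image("wrist");cv2.imwrite("pics/w4.png",d["img"])
E
```

```text
t: 7.27
ee_pos: [501.6, -25.4, 126.6]
orientation: [1.958, 0.47, -1.96]
ft_force: [0.9, -0.3, -0.6]
width: 31.7
t: 7.93
ee_pos: [520.2, -213.8, 126.7]
orientation: [1.96, 0.468, -1.961]
ft_force: [-0.4, -0.1, -1.0]
width: 31.7
t 7.93 pos [ 520.2 -213.8  126.7] turn [-0.006  0.     0.   ] shift now-axes [80.7 -1.9 -2.2] shift after turn [80.7 -1.9 -2.2] w 31.7 F [-0.4 -0.1 -1. ]
[-4.11050542e-01  4.62658341e-01  1.83438598e+00 -2.63614490e-04
  8.44740251e-01  6.91537710e-01]
```

View pics/w4.png

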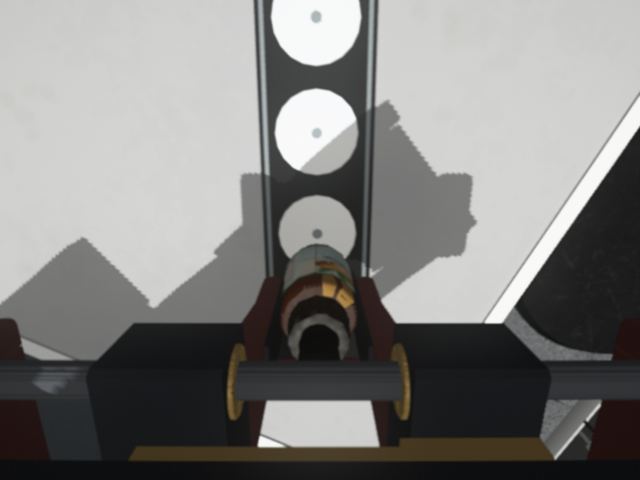

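Run:
```python
from h import *
o=ctrl.get_obs();d=vision.get_image("wrist")
print(proj(d,[[454.3,-245.6,7],[521.3,-211.2,7],[588,-177.1,7],[654.3,-142.6,7]],o).round(0))
print(onplane(d,[(317,233),(316.5,132),(316,16)],7,o).round(1))
plan(521.3,-211.2,46)
```

```text
[[315. 318.]
 [314. 230.]
 [313. 129.]
 [312.  13.]]
[[ 520.2 -214.3    7. ]
 [ 587.2 -180.1    7. ]
 [ 653.9 -146.1    7. ]]
t 8.03 pos [ 520.  -212.1  126.7] turn [-0.006  0.001  0.001] shift now-axes [80.7 -0.2 -1.6] shift after turn [80.7 -0.2 -1.6] w 31.9 F [ 0.  -0.1 -1.2]
```

```bash
python3 -m crank '[[[0.012,0,0],[0,0,0],0.02],[[0.012,0,0],[0,0,0],0.02],[[0.012,0,0],[0,0,0],0.02],[[0.012,0,0],[0,0,0],0.02],[[0.012,0,0],[0,0,0],0.02],[[0.01,0,0],[0,0,0],0.02],[[0.006,0,0],[0,0,0],0.02],[[0.0035,0,0],[0,0,0],0.02]]'
python3 -c "
from h import *
plan(520.7,-212.5,45.5)"
```

```text
t: 8.7
ee_pos: [520.1, -211.2, 46.2]
orientation: [1.958, 0.471, -1.961]
ft_force: [0.2, 0.7, -0.3]
width: 31.8
t 8.7 pos [ 520.1 -211.2   46.2] turn [-0.004  0.001  0.001] shift now-axes [0.7 1.5 0.1] shift after turn [0.7 1.5 0.1] w 31.8 F [ 0.2  0.7 -0.3]
```

```bash
python3 -m crank '[[[0.001,0.001,0],[0,0,0],0.02],[[0,0,0],[0,0,0],0.02],[[0,0,0],[0,0,0],0.034],[[0,0,0],[0,0,0],0.038],[[0,0,0],[0,0,0],0.045],[[0,0,0],[0,0,0],0.052],[[0,0,0],[0,0,0],0.06],[[0,0,0],[0,0,0],0.06]]'
python3 -m crank '[[[-0.01,0,0],[0,0,0],0.06],[[-0.02,0,0],[0,0,0],0.06],[[-0.02,0,0],[0,0,0],0.06],[[-0.025,0,0],[0,0,0],0.06],[[-0.025,0,0],[0,0,0],0.06],[[-0.025,0,0],[0,0,0],0.06],[[-0.025,0,0],[0,0,0],0.06],[[0,0,0],[0,0,0],0.06]]'
python3 - <<'E'
from h import *
plan(375,315,180)
d=vision.get_image("wrist");cv2.imwrite("pics/w5.png",d["img"])
E
```

```text
t: 9.37
ee_pos: [521.2, -212.5, 46.8]
orientation: [1.959, 0.47, -1.959]
ft_force: [-0.3, 0.4, -0.3]
width: 58.9
t: 10.03
ee_pos: [523.8, -213.6, 202.3]
orientation: [1.964, 0.464, -1.95]
ft_force: [0.6, -0.4, 0.6]
width: 60.1
t 10.03 pos [ 523.8 -213.6  202.3] turn [-0.004 -0.006 -0.007] shift now-axes [  19.3 -538.7 -107.1] shift after turn [  22.3 -538.1 -109.3] w 60.1 F [ 0.6 -0.4  0.6]
```

View pics/w5.png

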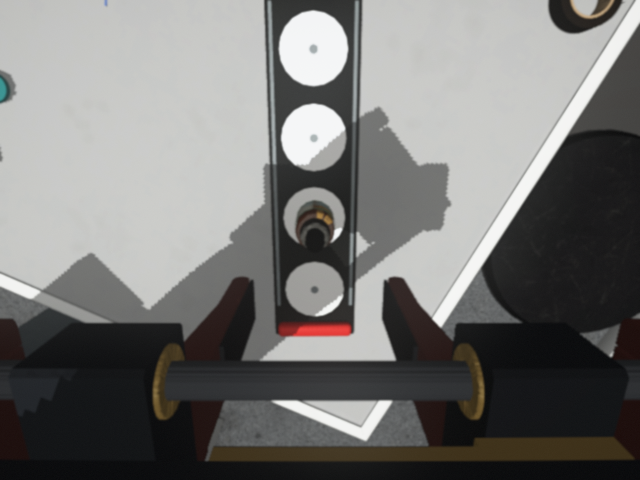

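```bash
python3 -m crank '[[[0,-0.015,-0.003],[0,0,0],0.06],[[0,-0.028,-0.0056],[0,0,0],0.06],[[0,-0.028,-0.0056],[0,0,0],0.06],[[0,-0.028,-0.0056],[0,0,0],0.06],[[0,-0.028,-0.0056],[0,0,0],0.06],[[0,-0.028,-0.0056],[0,0,0],0.06],[[0,-0.028,-0.0056],[0,0,0],0.06],[[0,-0.028,-0.0056],[0,0,0],0.06]]'
python3 -c "
from h import *
plan(432,96.5,11)"
```

```text
t: 10.75
ee_pos: [460.6, -3.4, 195.3]
orientation: [1.957, 0.471, -1.963]
ft_force: [2.0, 0.9, -0.4]
width: 59.9
t 10.75 pos [460.6  -3.4 195.3] turn [-0.004  0.003  0.002] shift now-axes [ 184.4 -101.7  -20.3] shift after turn [ 184.3 -101.9  -20.2] w 59.9 F [ 2.   0.9 -0.4]
```

```bash
python3 -m crank '[[[0,-0.025,-0.005],[0,0,0],0.06],[[0,-0.025,-0.005],[0,0,0],0.06],[[0,-0.025,-0.005],[0,0,0],0.06],[[0,-0.018,-0.004],[0,0,0],0.06],[[0.02,-0.0085,-0.001],[0,0,0],0.06],[[0.03,0,0],[0,0,0],0.06],[[0.03,0,0],[0,0,0],0.06],[[0.01,0,0],[0,0,0],0.06]]'
python3 - <<'E'
from h import *
plan(432,96.5,11)
o=ctrl.get_obs();d=vision.get_image("wrist");cv2.imwrite("pics/w6.png",d["img"])
print(proj(d,[[432,96.5,60],[432,96.5,0]],o))
E
```

```text
t: 11.42
ee_pos: [430.7, 94.4, 102.8]
orientation: [1.951, 0.471, -1.966]
ft_force: [-1.7, 0.2, -0.4]
width: 59.9
t 11.42 pos [430.7  94.4 102.8] turn [-0.003  0.007  0.002] shift now-axes [91.8 -1.1 -2.8] shift after turn [91.8 -1.3 -2.2] w 59.9 F [-1.7  0.2 -0.4]
[[313.46919686 262.06003114]
 [314.60551823 234.67311947]]
```

View pics/w6.png

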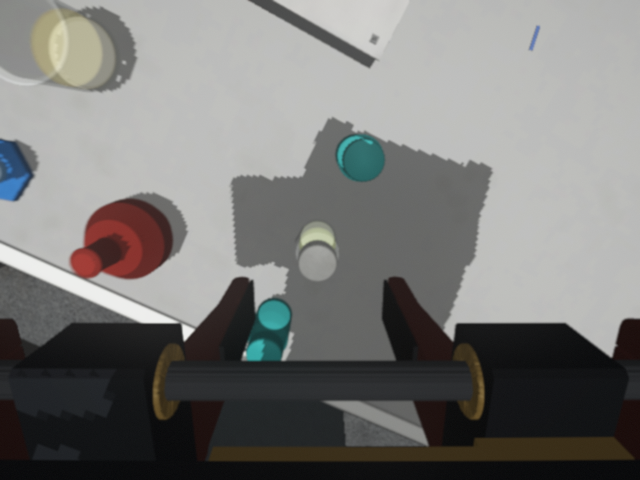

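```bash
python3 -m crank '[[[0.012,0,-0.001],[0,0,0],0.06],[[0.012,0,-0.001],[0,0,0],0.06],[[0.012,0,0],[0,0,0],0.06],[[0.012,0,0],[0,0,0],0.06],[[0.012,0,0],[0,0,0],0.06],[[0.012,0,0],[0,0,0],0.06],[[0.012,0,0],[0,0,0],0.06],[[0.007,0,0],[0,0,0],0.06]]'
python3 -m crank '[[[0,0,0],[0,0,0],0.05],[[0,0,0],[0,0,0],0.04],[[0,0,0],[0,0,0],0.033],[[0,0,0],[0,0,0],0.028],[[0,0,0],[0,0,0],0.022],[[0,0,0],[0,0,0],0.018],[[0,0,0],[0,0,0],0.018],[[0,0,0],[0,0,0],0.018]]'
python3 -m crank '[[[-0.008,0,0],[0,0,0],0.018],[[-0.012,0,0],[0,0,0],0.018],[[-0.012,0,0],[0,0,0],0.018],[[-0.014,0,0],[0,0,0],0.018],[[-0.016,0,0],[0,0,0],0.018],[[-0.016,0,0],[0,0,0],0.018],[[-0.016,0,0],[0,0,0],0.018],[[-0.016,0,0],[0,0,0],0.018]]'
python3 - <<'E'
from h import *
plan(588,-178,19)
d=vision.get_image("wrist");cv2.imwrite("pics/w7.png",d["img"])
E
```

```text
t: 12.13
ee_pos: [436.2, 95.2, 15.2]
orientation: [1.958, 0.47, -1.961]
ft_force: [-0.0, -0.3, -0.6]
width: 60.2
t: 12.8
ee_pos: [436.9, 95.3, 16.1]
orientation: [1.96, 0.47, -1.958]
ft_force: [-0.4, 0.0, 6.9]
width: 26.7
t: 13.47
ee_pos: [436.3, 95.1, 126.8]
orientation: [1.959, 0.47, -1.959]
ft_force: [0.6, -1.0, 0.2]
width: 26.5
t 13.47 pos [436.3  95.1 126.8] turn [-0.004  0.     0.   ] shift now-axes [107.8 312.2 -11.3] shift after turn [107.8 312.3 -10.1] w 26.5 F [ 0.6 -1.   0.2]
```

View pics/w7.png

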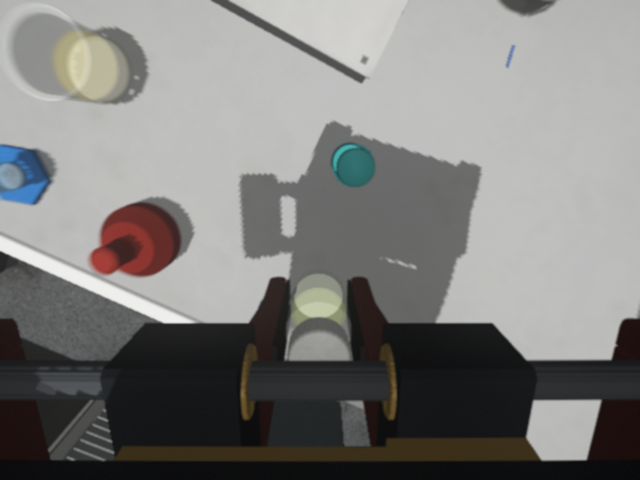

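```bash
python3 -m crank '[[[0,0.012,-0.0005],[0,0,0],0.018],[[0,0.023,-0.0008],[0,0,0],0.018],[[0,0.023,-0.0008],[0,0,0],0.018],[[0,0.023,-0.0008],[0,0,0],0.018],[[0,0.023,-0.0008],[0,0,0],0.018],[[0,0.023,-0.0008],[0,0,0],0.018],[[0,0.023,-0.0008],[0,0,0],0.018],[[0,0.023,-0.0008],[0,0,0],0.018]]'
python3 -m crank '[[[0,0.023,-0.0008],[0,0,0],0.018],[[0,0.023,-0.0008],[0,0,0],0.018],[[0,0.023,-0.0008],[0,0,0],0.018],[[0,0.023,-0.0008],[0,0,0],0.018],[[0,0.023,-0.0008],[0,0,0],0.018],[[0,0.015,-0.0008],[0,0,0],0.018],[[0,0.008,-0.0008],[0,0,0],0.018],[[0,0,0],[0,0,0],0.018]]'
python3 - <<'E'
from h import *
o=ctrl.get_obs();d=vision.get_image("wrist");cv2.imwrite("pics/w8.png",d["img"])
plan(590,-177,24)
E
```

```text
t: 14.18
ee_pos: [520.5, -57.3, 125.3]
orientation: [1.959, 0.47, -1.96]
ft_force: [0.9, 0.5, 0.1]
width: 26.4
t: 14.85
ee_pos: [588.6, -177.7, 125.3]
orientation: [1.96, 0.469, -1.96]
ft_force: [0.3, 0.7, -0.6]
width: 26.5
t 14.9 pos [ 587.8 -176.6  125.2] turn [-0.005  0.     0.001] shift now-axes [101.2   1.4  -1.9] shift after turn [101.2   1.3  -1.8] w 26.3 F [ 0.  -0.   0.3]
```

View pics/w8.png

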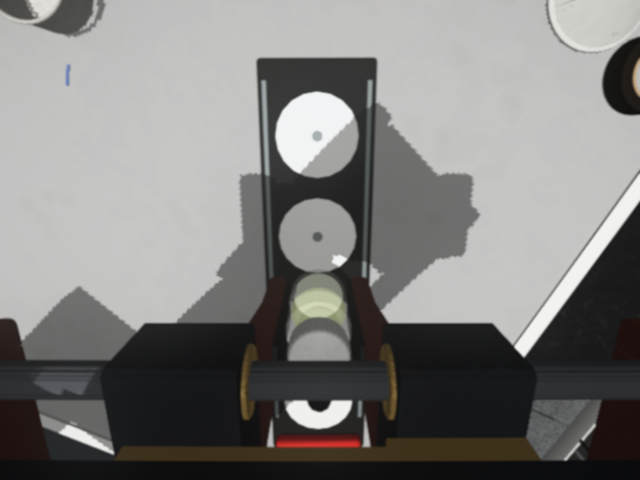

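```bash
python3 -m crank '[[[0.015,0.001,-0.002],[0,0,0],0.018],[[0.015,0,0],[0,0,0],0.018],[[0.015,0,0],[0,0,0],0.018],[[0.015,0,0],[0,0,0],0.018],[[0.015,0,0],[0,0,0],0.018],[[0.012,0,0],[0,0,0],0.018],[[0.008,0,0],[0,0,0],0.018],[[0.005,0,0],[0,0,0],0.018]]'
python3 -c "
from h import *
plan(590,-177,24)"
```

```text
t: 15.57
ee_pos: [589.6, -175.8, 24.6]
orientation: [1.958, 0.471, -1.96]
ft_force: [-0.6, -0.6, -0.9]
width: 26.9
t 15.57 pos [ 589.6 -175.8   24.6] turn [-0.003  0.001  0.001] shift now-axes [0.6 1.3 0.2] shift after turn [0.6 1.3 0.2] w 26.9 F [-0.6 -0.6 -0.9]
```

```bash
python3 -m crank '[[[0.001,0.001,0],[0,0,0],0.018],[[0,0,0],[0,0,0],0.018],[[0,0,0],[0,0,0],0.028],[[0,0,0],[0,0,0],0.032],[[0,0,0],[0,0,0],0.04],[[0,0,0],[0,0,0],0.05],[[0,0,0],[0,0,0],0.06],[[0,0,0],[0,0,0],0.06]]'
python3 -m crank '[[[-0.01,0,0],[0,0,0],0.06],[[-0.02,0,0],[0,0,0],0.06],[[-0.02,0,0],[0,0,0],0.06],[[-0.03,0,0],[0,0,0],0.06],[[-0.03,0,0],[0,0,0],0.06],[[-0.03,0,0],[0,0,0],0.06],[[-0.03,0,0],[0,0,0],0.06],[[0,0,0],[0,0,0],0.06]]'
python3 - <<'E'
from h import *
plan(375,315,190)
d=vision.get_image("wrist");cv2.imwrite("pics/w9.png",d["img"])
E
```

```text
t: 16.23
ee_pos: [590.8, -177.6, 24.8]
orientation: [1.959, 0.47, -1.959]
ft_force: [0.7, 0.4, -0.3]
width: 55.4
t: 16.9
ee_pos: [594.1, -178.6, 201.8]
orientation: [1.966, 0.464, -1.948]
ft_force: [0.9, 0.8, 0.5]
width: 60.2
t 16.9 pos [ 594.1 -178.6  201.8] turn [-0.004 -0.008 -0.007] shift now-axes [   8.  -539.4  -28.5] shift after turn [  11.8 -539.2  -30.7] w 60.2 F [0.9 0.8 0.5]
```

View pics/w9.png

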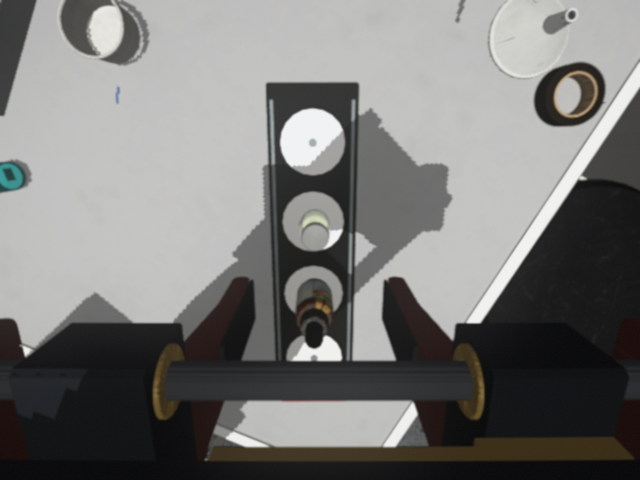

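```bash
python3 -c "
from h import *
plan(656,52.5,120)"
```

```text
t 16.95 pos [ 592.9 -178.2  199. ] turn [-0.004 -0.005 -0.005] shift now-axes [  78.9 -177.4 -160.5] shift after turn [  79.  -176.4 -161.6] w 59.9 F [-0.9  0.3 -0.7]
```

```bash
python3 -m crank '[[[0,-0.012,-0.011],[0,0,0],0.07],[[0,-0.022,-0.02],[0,0,0],0.07],[[0,-0.026,-0.0237],[0,0,0],0.07],[[0,-0.026,-0.0237],[0,0,0],0.07],[[0,-0.026,-0.0237],[0,0,0],0.07],[[0,-0.026,-0.0237],[0,0,0],0.07],[[0,-0.023,-0.021],[0,0,0],0.07],[[0,-0.0155,-0.014],[0,0,0],0.07]]'
python3 -m crank '[[[0.013,0,0],[0,0,0],0.07],[[0.013,0,0],[0,0,0],0.07],[[0.013,0,0],[0,0,0],0.07],[[0.013,0,0],[0,0,0],0.07],[[0.013,0,0],[0,0,0],0.07],[[0.013,0,0],[0,0,0],0.07],[[0,0,0],[0,0,0],0.07],[[0,0,0],[0,0,0],0.07]]'
python3 - <<'E'
from h import *
plan(656,52.5,8)
o=ctrl.get_obs();d=vision.get_image("wrist");cv2.imwrite("pics/w10.png",d["img"])
print(proj(d,[[656,52.5,37],[656,52.5,0]],o))
E
```

```text
t: 17.62
ee_pos: [653.6, 55.6, 193.4]
orientation: [1.957, 0.472, -1.96]
ft_force: [-0.1, -0.5, -0.6]
width: 69.9
t: 18.28
ee_pos: [653.3, 52.1, 115.3]
orientation: [1.958, 0.47, -1.962]
ft_force: [0.3, -0.2, -0.6]
width: 69.8
t 18.28 pos [653.3  52.1 115.3] turn [-0.005  0.002  0.001] shift now-axes [107.3   0.9  -2.8] shift after turn [107.3   0.9  -2.6] w 69.8 F [ 0.3 -0.2 -0.6]
[[317.22558743 244.27393676]
 [317.36573444 230.54237572]]
```

View pics/w10.png

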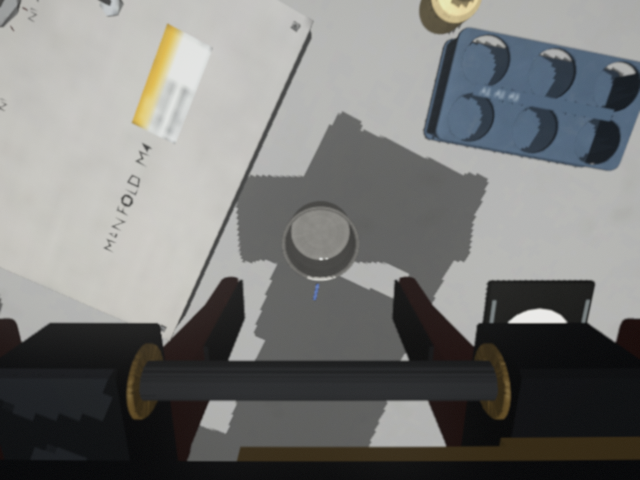

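```bash
python3 -m crank '[[[0.016,0.002,-0.003],[0,0,0],0.07],[[0.016,0,0],[0,0,0],0.07],[[0.016,0,0],[0,0,0],0.07],[[0.016,0,0],[0,0,0],0.07],[[0.014,0,0],[0,0,0],0.07],[[0.012,0,0],[0,0,0],0.07],[[0.01,0,0],[0,0,0],0.07],[[0.006,0,0],[0,0,0],0.07]]'
python3 -m crank '[[[0,0,0],[0,0,0],0.065],[[0,0,0],[0,0,0],0.06],[[0,0,0],[0,0,0],0.055],[[0,0,0],[0,0,0],0.05],[[0,0,0],[0,0,0],0.045],[[0,0,0],[0,0,0],0.042],[[0,0,0],[0,0,0],0.042],[[0,0,0],[0,0,0],0.042]]'
python3 -c "
from h import *
plan(656,52.5,8)"
```

```text
t: 19.0
ee_pos: [657.4, 52.3, 9.6]
orientation: [1.959, 0.47, -1.96]
ft_force: [0.1, -1.0, 0.1]
width: 70.1
t: 19.67
ee_pos: [658.2, 52.3, 11.4]
orientation: [1.96, 0.47, -1.958]
ft_force: [0.2, 0.2, 5.9]
width: 50.0
t 19.67 pos [658.2  52.3  11.4] turn [-0.004 -0.001 -0.001] shift now-axes [ 3.4 -1.1  1.9] shift after turn [ 3.4 -1.2  1.9] w 50.0 F [0.2 0.2 5.9]
```

```bash
python3 -m crank '[[[-0.006,0,0],[0,0,0],0.042],[[-0.01,0,0],[0,0,0],0.042],[[-0.012,0,0],[0,0,0],0.042],[[-0.012,0,0],[0,0,0],0.042],[[-0.015,0,0],[0,0,0],0.042],[[-0.015,0,0],[0,0,0],0.042],[[-0.015,0,0],[0,0,0],0.042],[[-0.01,0,0],[0,0,0],0.042]]'
python3 - <<'E'
from h import *
plan(655.5,-144,19.5)
d=vision.get_image("wrist");cv2.imwrite("pics/w11.png",d["img"])
E
```

```text
t: 20.33
ee_pos: [658.6, 52.3, 108.6]
orientation: [1.962, 0.469, -1.956]
ft_force: [0.1, 0.1, -1.4]
width: 49.9
t 20.33 pos [658.6  52.3 108.6] turn [-0.004 -0.003 -0.001] shift now-axes [ 89.  173.5  92. ] shift after turn [ 89.1 173.2  92.5] w 49.9 F [ 0.1  0.1 -1.4]
```

View pics/w11.png

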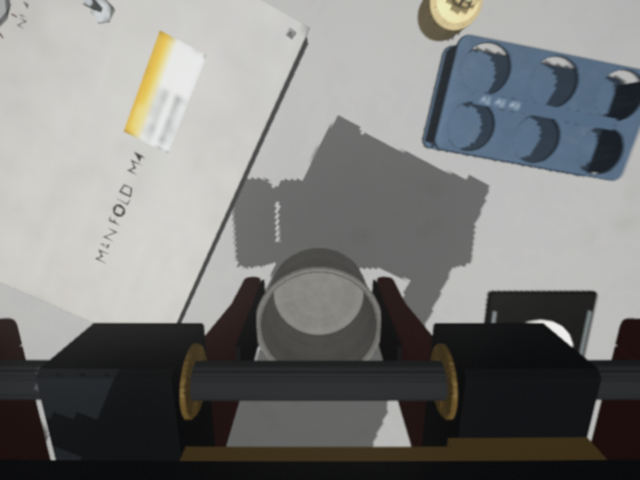

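Cup held level (rim at about (320,325)). Carrying it to pad 4, well above the vial.

```bash
python3 -m crank '[[[0,0.012,0.0064],[0,0,0],0.042],[[0,0.026,0.0138],[0,0,0],0.042],[[0,0.028,0.0148],[0,0,0],0.042],[[0,0.028,0.0148],[0,0,0],0.042],[[0,0.028,0.0148],[0,0,0],0.042],[[0,0.025,0.0133],[0,0,0],0.042],[[0,0.018,0.0095],[0,0,0],0.042],[[0,0.008,0.0045],[0,0,0],0.042]]'
python3 -m crank '[[[0,0,0],[0,0,0],0.042],[[0.012,0,0],[0,0,0],0.042],[[0.012,0,0],[0,0,0],0.042],[[0.012,0,0],[0,0,0],0.042],[[0,0,0],[0,0,0],0.042],[[0,0,0],[0,0,0],0.042],[[0,0,0],[0,0,0],0.042],[[0,0,0],[0,0,0],0.042]]'
python3 - <<'E'
from h import *
plan(655.5,-144,19.5)
d=vision.get_image("wrist");cv2.imwrite("pics/w12.png",d["img"])
E
```

```text
t: 21.05
ee_pos: [653.1, -147.2, 104.7]
orientation: [1.959, 0.468, -1.962]
ft_force: [0.1, 0.6, -1.6]
width: 49.6
t: 21.72
ee_pos: [654.6, -143.2, 69.9]
orientation: [1.959, 0.47, -1.958]
ft_force: [0.2, 0.3, -0.4]
width: 49.7
t 21.72 pos [ 654.6 -143.2   69.9] turn [-0.003 -0.001 -0.   ] shift now-axes [50.4  1.1 -0.4] shift after turn [50.4  1.1 -0.4] w 49.7 F [ 0.2  0.3 -0.4]
```

View pics/w12.png

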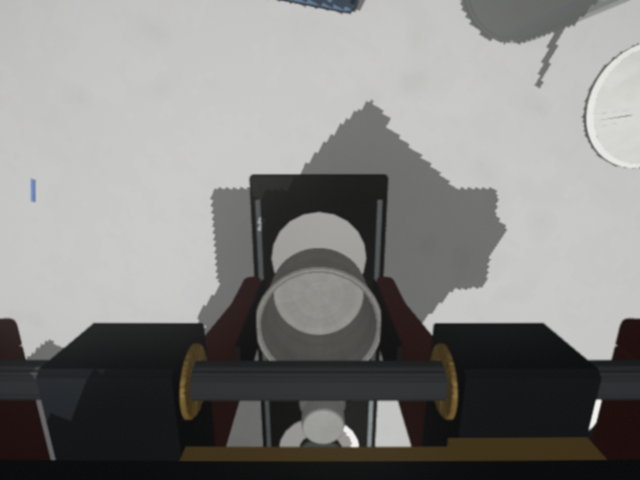

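```bash
python3 -m crank '[[[0.008,0.001,0],[0,0,0],0.042],[[0.008,0,0],[0,0,0],0.042],[[0.008,0,0],[0,0,0],0.042],[[0.008,0,0],[0,0,0],0.042],[[0.007,0,0],[0,0,0],0.042],[[0.005,0,0],[0,0,0],0.042],[[0.004,0,0],[0,0,0],0.042],[[0.002,0,0],[0,0,0],0.042]]'
python3 -c "
from h import *
plan(655.5,-144,19)"
```

```text
t: 22.43
ee_pos: [654.3, -144.4, 18.7]
orientation: [1.958, 0.47, -1.96]
ft_force: [0.4, -0.3, -1.3]
width: 50.0
t 22.43 pos [ 654.3 -144.4   18.7] turn [-0.004  0.001  0.001] shift now-axes [-0.3  0.2 -1.3] shift after turn [-0.3  0.2 -1.3] w 50.0 F [ 0.4 -0.3 -1.3]
```

```bash
python3 -m crank '[[[0.0005,0,0],[0,0,0],0.042],[[0,0,0],[0,0,0],0.042],[[0,0,0],[0,0,0],0.051],[[0,0,0],[0,0,0],0.055],[[0,0,0],[0,0,0],0.06],[[0,0,0],[0,0,0],0.066],[[0,0,0],[0,0,0],0.07],[[0,0,0],[0,0,0],0.07]]'
python3 -m crank '[[[-0.01,0,0],[0,0,0],0.07],[[-0.02,0,0],[0,0,0],0.07],[[-0.02,0,0],[0,0,0],0.07],[[-0.03,0,0],[0,0,0],0.07],[[-0.03,0,0],[0,0,0],0.07],[[-0.03,0,0],[0,0,0],0.06],[[-0.03,0,0],[0,0,0],0.05],[[-0.01,0,0],[0,0,0],0.05]]'
python3 - <<'E'
from h import *
plan(375,315,66)
d=vision.get_image("wrist");cv2.imwrite("pics/w13.png",d["img"])
E
```

```text
t: 23.1
ee_pos: [654.7, -144.5, 19.3]
orientation: [1.959, 0.47, -1.959]
ft_force: [0.6, 0.1, 0.3]
width: 70.0
t: 23.77
ee_pos: [656.9, -145.0, 205.0]
orientation: [1.965, 0.466, -1.951]
ft_force: [1.2, -0.1, 0.9]
width: 53.6
t 23.77 pos [ 656.9 -145.   205. ] turn [-0.004 -0.006 -0.005] shift now-axes [ 136.1 -538.5   43.4] shift after turn [ 139.  -538.    40.5] w 53.6 F [ 1.2 -0.1  0.9]
```

View pics/w13.png

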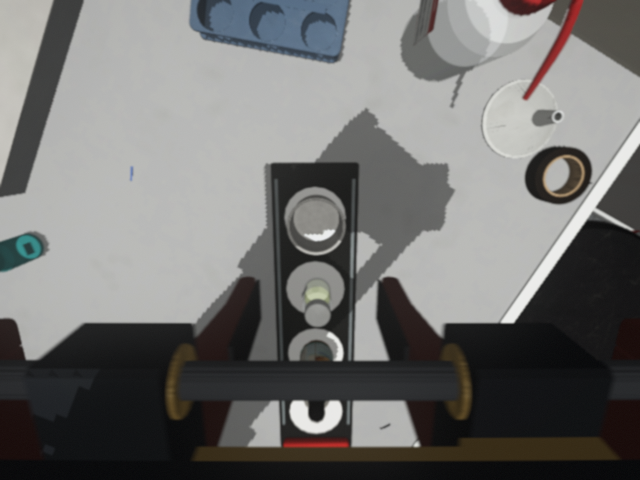

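```bash
python3 -m crank '[[[0,-0.015,0.001],[0,0,0],0.05],[[0,-0.026,0.002],[0,0,0],0.05],[[0,-0.03,0.0022],[0,0,0],0.05],[[0,-0.03,0.0022],[0,0,0],0.05],[[0,-0.03,0.0022],[0,0,0],0.05],[[0,-0.03,0.0022],[0,0,0],0.05],[[0,-0.03,0.0022],[0,0,0],0.05],[[0,-0.03,0.0022],[0,0,0],0.05]]'
python3 -m crank '[[[0,-0.03,0.0022],[0,0,0],0.05],[[0,-0.03,0.0022],[0,0,0],0.05],[[0,-0.03,0.0022],[0,0,0],0.05],[[0,-0.03,0.0022],[0,0,0],0.05],[[0,-0.03,0.0022],[0,0,0],0.05],[[0,-0.03,0.0022],[0,0,0],0.05],[[0,-0.03,0.0022],[0,0,0],0.05],[[0,-0.03,0.0022],[0,0,0],0.05]]'
python3 -c "
from h import *
plan(375,315,66)"
```

```text
t: 24.48
ee_pos: [536.7, 46.6, 196.8]
orientation: [1.955, 0.471, -1.964]
ft_force: [-0.4, -0.7, -0.2]
width: 49.9
t: 25.15
ee_pos: [412.2, 251.5, 197.0]
orientation: [1.955, 0.469, -1.963]
ft_force: [0.3, 0.9, 0.5]
width: 50.2
t 25.15 pos [412.2 251.5 197. ] turn [-0.004  0.004 -0.   ] shift now-axes [131.  -73.5   3.8] shift after turn [131.  -73.5   4. ] w 50.2 F [0.3 0.9 0.5]
```

```bash
python3 -m crank '[[[0,-0.026,0.001],[0,0,0],0.05],[[0,-0.024,0.001],[0,0,0],0.05],[[0,-0.015,0.001],[0,0,0],0.05],[[0,-0.006,0.0005],[0,0,0],0.05],[[0.015,0,0],[0,0,0],0.05],[[0.02,0,0],[0,0,0],0.05],[[0,0,0],[0,0,0],0.05],[[0,0,0],[0,0,0],0.05]]'
python3 - <<'E'
from h import *
plan(375,315,66)
o=ctrl.get_obs();d=vision.get_image("wrist");cv2.imwrite("pics/w14.png",d["img"])
print(proj(d,[[375,315,121],[375,315,6]],o))
E
```

```text
t: 25.82
ee_pos: [378.6, 311.4, 162.6]
orientation: [1.954, 0.468, -1.963]
ft_force: [0.8, 0.5, 0.5]
width: 49.9
t 25.82 pos [378.6 311.4 162.6] turn [-0.004  0.005 -0.001] shift now-axes [96.6 -4.9  1.1] shift after turn [96.6 -4.8  1.5] w 49.9 F [0.8 0.5 0.5]
[[307.02814807 269.08707996]
 [310.62104123 223.01968243]]
```

View pics/w14.png

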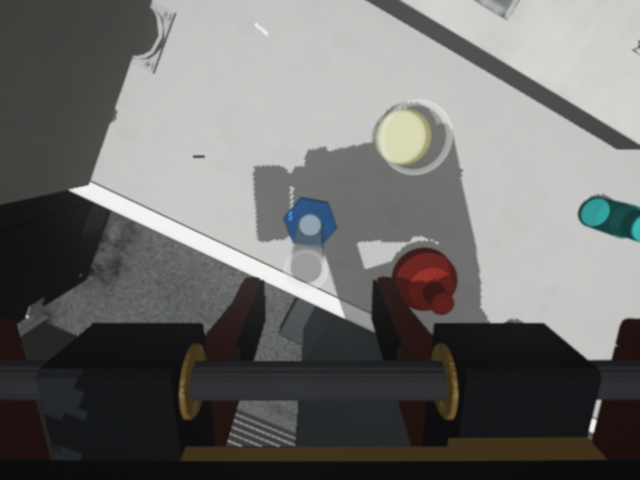

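```bash
python3 -m crank '[[[0,-0.003,0.0005],[0,0,0],0.05],[[0.01,-0.002,0.0005],[0,0,0],0.05],[[0.016,0,0],[0,0,0],0.05],[[0.016,0,0],[0,0,0],0.05],[[0.016,0,0],[0,0,0],0.05],[[0.016,0,0],[0,0,0],0.05],[[0.014,0,0],[0,0,0],0.05],[[0.008,0,0],[0,0,0],0.05]]'
python3 -m crank '[[[0,0,0],[0,0,0],0.045],[[0,0,0],[0,0,0],0.038],[[0,0,0],[0,0,0],0.032],[[0,0,0],[0,0,0],0.027],[[0,0,0],[0,0,0],0.02],[[0,0,0],[0,0,0],0.016],[[0,0,0],[0,0,0],0.016],[[0,0,0],[0,0,0],0.016]]'
python3 -m crank '[[[-0.006,0,0],[0,0,0],0.016],[[-0.01,0,0],[0,0,0],0.016],[[-0.014,0,0],[0,0,0],0.016],[[-0.016,0,0],[0,0,0],0.016],[[-0.018,0,0],[0,0,0],0.016],[[-0.018,0,0],[0,0,0],0.016],[[-0.018,0,0],[0,0,0],0.016],[[-0.01,0,0],[0,0,0],0.016]]'
python3 - <<'E'
from h import *
plan(454,-246.5,75)
d=vision.get_image("wrist");cv2.imwrite("pics/w15.png",d["img"])
E
```

```text
t: 26.53
ee_pos: [376.4, 316.4, 66.7]
orientation: [1.958, 0.469, -1.96]
ft_force: [-0.6, -0.1, 0.2]
width: 50.1
t: 27.2
ee_pos: [377.4, 317.2, 68.8]
orientation: [1.961, 0.471, -1.958]
ft_force: [-0.2, 1.1, 5.7]
width: 24.5
t: 27.87
ee_pos: [377.4, 317.1, 180.5]
orientation: [1.962, 0.471, -1.957]
ft_force: [-0.1, 0.3, -0.6]
width: 24.4
t 27.87 pos [377.4 317.1 180.5] turn [-0.004 -0.002  0.   ] shift now-axes [104.8 537.  187.6] shift after turn [105.5 536.3 189.4] w 24.4 F [-0.1  0.3 -0.6]
```

View pics/w15.png

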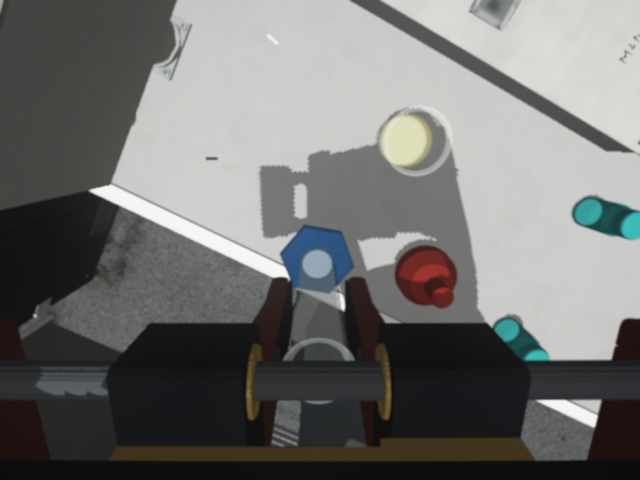

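```bash
python3 -m crank '[[[0,0.012,0.0042],[0,0,0],0.016],[[0,0.022,0.0077],[0,0,0],0.016],[[0,0.025,0.0088],[0,0,0],0.016],[[0,0.025,0.0088],[0,0,0],0.016],[[0,0.025,0.0088],[0,0,0],0.016],[[0,0.025,0.0088],[0,0,0],0.016],[[0,0.025,0.0088],[0,0,0],0.016],[[0,0.025,0.0088],[0,0,0],0.016]]'
python3 -m crank '[[[0,0.025,0.0088],[0,0,0],0.016],[[0,0.025,0.0088],[0,0,0],0.016],[[0,0.025,0.0088],[0,0,0],0.016],[[0,0.025,0.0088],[0,0,0],0.016],[[0,0.025,0.0088],[0,0,0],0.016],[[0,0.025,0.0088],[0,0,0],0.016],[[0,0.025,0.0088],[0,0,0],0.016],[[0,0.025,0.0088],[0,0,0],0.016]]'
python3 -c "
from h import *
plan(454,-246.5,75)"
```

```text
t: 28.58
ee_pos: [401.5, 121.3, 177.0]
orientation: [1.957, 0.47, -1.961]
ft_force: [-0.3, 0.8, 0.1]
width: 24.7
t: 29.25
ee_pos: [429.1, -88.4, 177.0]
orientation: [1.957, 0.471, -1.962]
ft_force: [-0.1, 1.1, -1.0]
width: 24.4
t 29.25 pos [429.1 -88.4 177. ] turn [-0.004  0.002  0.001] shift now-axes [101.9 152.3  49.3] shift after turn [102.  152.   50.1] w 24.4 F [-0.1  1.1 -1. ]
```

```bash
python3 -m crank '[[[0,0.025,0.0082],[0,0,0],0.016],[[0,0.025,0.0082],[0,0,0],0.016],[[0,0.025,0.0082],[0,0,0],0.016],[[0,0.025,0.0082],[0,0,0],0.016],[[0,0.022,0.007],[0,0,0],0.016],[[0,0.015,0.005],[0,0,0],0.016],[[0,0.01,0.003],[0,0,0],0.016],[[0,0.003,0.001],[0,0,0],0.016]]'
python3 -m crank '[[[0,0,0],[0,0,0],0.016],[[0.015,0,0],[0,0,0],0.016],[[0.015,0,0],[0,0,0],0.016],[[0.015,0,0],[0,0,0],0.016],[[0.015,0,0],[0,0,0],0.016],[[0,0,0],[0,0,0],0.016],[[0,0,0],[0,0,0],0.016],[[0,0,0],[0,0,0],0.016]]'
python3 - <<'E'
from h import *
plan(454,-246.5,75)
d=vision.get_image("wrist");cv2.imwrite("pics/w16.png",d["img"])
d=vision.get_image("top");cv2.imwrite("pics/t2.png",cv2.resize(d["img"][150:320,340:490],None,fx=3.5,fy=3.5,interpolation=cv2.INTER_CUBIC))
E
```

```text
t: 29.92
ee_pos: [454.4, -243.9, 177.1]
orientation: [1.959, 0.469, -1.962]
ft_force: [-0.5, 0.3, -0.2]
width: 24.3
t: 30.58
ee_pos: [455.4, -242.1, 118.6]
orientation: [1.959, 0.47, -1.958]
ft_force: [0.7, 0.5, -1.2]
width: 24.2
t 30.58 pos [ 455.4 -242.1  118.6] turn [-0.003 -0.    -0.   ] shift now-axes [43.6  3.3  3.3] shift after turn [43.6  3.2  3.3] w 24.2 F [ 0.7  0.5 -1.2]
```

View pics/w16.png

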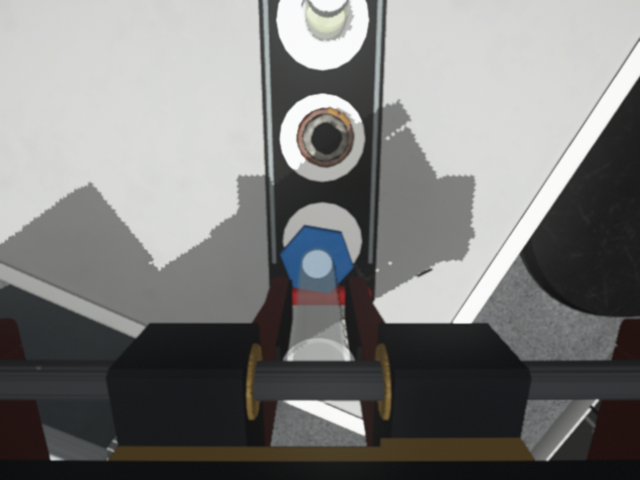

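View pics/t2.png

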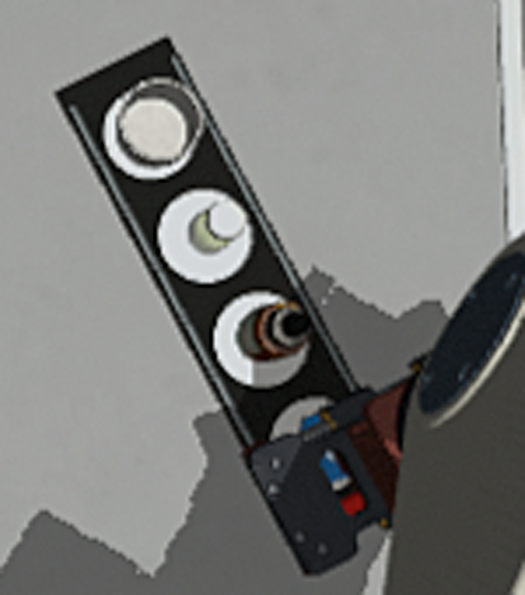

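```bash
python3 -m crank '[[[0.004,0.003,0.0015],[0,0,0],0.016],[[0.008,0,0.001],[0,0,0],0.016],[[0.008,0,0],[0,0,0],0.016],[[0.008,0,0],[0,0,0],0.016],[[0.007,0,0],[0,0,0],0.016],[[0.004,0,0],[0,0,0],0.016],[[0.002,0,0],[0,0,0],0.016],[[0.001,0,0],[0,0,0],0.016]]'
python3 - <<'E'
from h import *
plan(454,-246.5,75)
d=vision.get_image("wrist");cv2.imwrite("pics/w17.png",d["img"])
E
```

```text
t: 31.35
ee_pos: [454.2, -246.2, 75.8]
orientation: [1.959, 0.471, -1.96]
ft_force: [-2.1, 3.3, 10.2]
width: 24.7
t 31.35 pos [ 454.2 -246.2   75.8] turn [-0.004  0.     0.001] shift now-axes [0.8 0.2 0.3] shift after turn [0.8 0.2 0.3] w 24.7 F [-2.1  3.3 10.2]
```

View pics/w17.png

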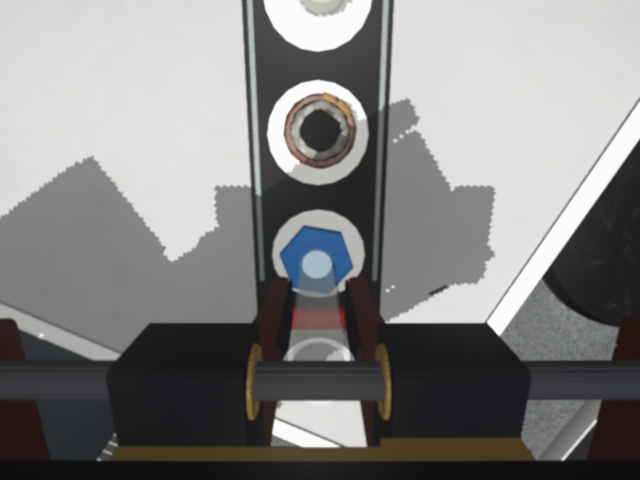

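```bash
python3 -m crank '[[[-0.0005,0,0],[0,0,0],0.016],[[0,0,0],[0,0,0],0.02],[[0,0,0],[0,0,0],0.025],[[0,0,0],[0,0,0],0.029],[[0,0,0],[0,0,0],0.035],[[0,0,0],[0,0,0],0.042],[[0,0,0],[0,0,0],0.05],[[0,0,0],[0,0,0],0.05]]'
python3 -m crank '[[[-0.006,0,0],[0,0,0],0.05],[[-0.015,0,0],[0,0,0],0.05],[[-0.02,0,0],[0,0,0],0.05],[[-0.025,0,0],[0,0,0],0.05],[[-0.025,0,0],[0,0,0],0.05],[[-0.025,0,0],[0,0,0],0.05],[[-0.02,0,0],[0,0,0],0.05],[[-0.01,0,0],[0,0,0],0.05]]'
python3 -m crank '[[[0,-0.02,0],[0,0,0],0.05],[[0,-0.03,0],[0,0,0],0.05],[[0,-0.03,0],[0,0,0],0.05],[[0,-0.03,0],[0,0,0],0.05],[[0,-0.03,0],[0,0,0],0.05],[[0,-0.03,0],[0,0,0],0.05],[[0,-0.03,0],[0,0,0],0.05],[[0,-0.02,0],[0,0,0],0.05]]'
python3 -m crank '[[[0,0,0],[0,0,0],0.05],[[0,0,0],[0,0,0],0.05],[[0,0,0],[0,0,0],0.05],[[0,0,0],[0,0,0],0.05],[[0,0,0],[0,0,0],0.05],[[0,0,0],[0,0,0],0.05],[[0,0,0],[0,0,0],0.05],[[0,0,0],[0,0,0],0.05]]'
python3 - <<'E'
from h import *
d=vision.get_image("top");cv2.imwrite("pics/t3.png",d["img"]);cv2.imwrite("pics/t3c.png",cv2.resize(d["img"][150:320,340:490],None,fx=3.5,fy=3.5,interpolation=cv2.INTER_CUBIC))
s=vision.get_image("side");cv2.imwrite("pics/s3.png",s["img"])
# expected apex pixels for perfectly placed
for n,x,y,z in(("cyl",454.2,-246.3,128),("bottle",520.9,-212.3,109),("vial",587.7,-178.3,67),("cup",654.1,-144,44)):
    print(n,"top",proj(d,[[x,y,7],[x,y,z]]).round(1).tolist())
E
```

```text
t: 32.07
ee_pos: [454.4, -246.4, 76.6]
orientation: [1.959, 0.47, -1.959]
ft_force: [-0.4, 0.1, -0.3]
width: 49.2
t: 32.73
ee_pos: [455.4, -247.0, 225.7]
orientation: [1.961, 0.467, -1.955]
ft_force: [-0.7, 0.8, 0.5]
width: 49.8
t: 33.4
ee_pos: [352.5, -48.6, 222.1]
orientation: [1.958, 0.471, -1.961]
ft_force: [0.0, -0.2, 0.3]
width: 50.2
t: 34.07
ee_pos: [354.6, -50.6, 222.5]
orientation: [1.959, 0.469, -1.96]
ft_force: [0.3, 0.1, 0.6]
width: 50.3
cyl top [[430.6, 276.9], [447.5, 275.7]]
bottle top [[414.4, 246.8], [426.3, 242.2]]
vial top [[398.4, 217.0], [404.0, 212.5]]
cup top [[382.6, 187.9], [385.3, 184.1]]
```

View pics/t3.png

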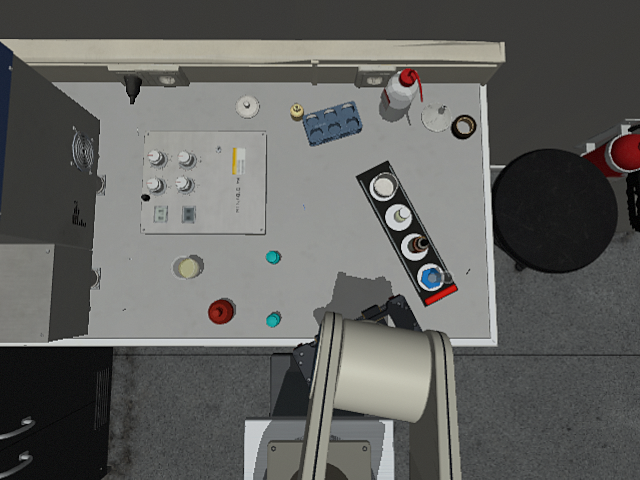

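View pics/t3c.png

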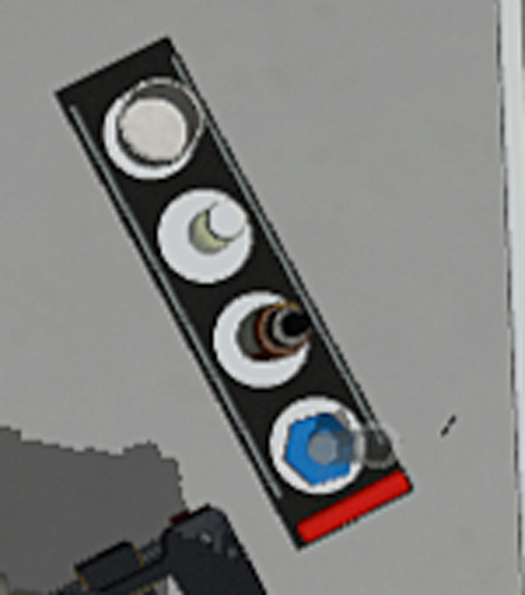

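Run:
```python
from h import *
a=cv2.imread("pics/top0.png");b=cv2.imread("pics/t3.png")
for n,(x0,y0,x1,y1) in dict(beaker=(168,248,208,285),bulb=(203,294,242,331)).items(): print(n,"mean abs diff",cv2.absdiff(a[y0:y1,x0:x1],b[y0:y1,x0:x1]).mean())
h=cv2.cvtColor(b,cv2.COLOR_BGR2HSV);k=((h[...,1]<60)&(h[...,2]<60)).astype(np.uint8)[234:252,410:435]
ys,xs=np.nonzero(k);print("teat dark x",xs.min()+410,xs.max()+410)
n,l,st,c=cv2.connectedComponentsWithStats(k);print([(st[i].tolist(),(c[i]+[410,234]).round(1).tolist()) for i in range(1,n) if st[i,4]>8])
print(ctrl.get_obs()["t"],ctrl.get_obs()["qvel"].round(3))
```

```text
beaker mean abs diff 2.7912162162162164
bulb mean abs diff 2.662970662970663
teat dark x 410 434
[([10, 0, 15, 18, 78], [426.7, 243.6])]
34.1667 [ 0.002 -0.001 -0.     0.001  0.    -0.   ]
```

View pics/s3.png

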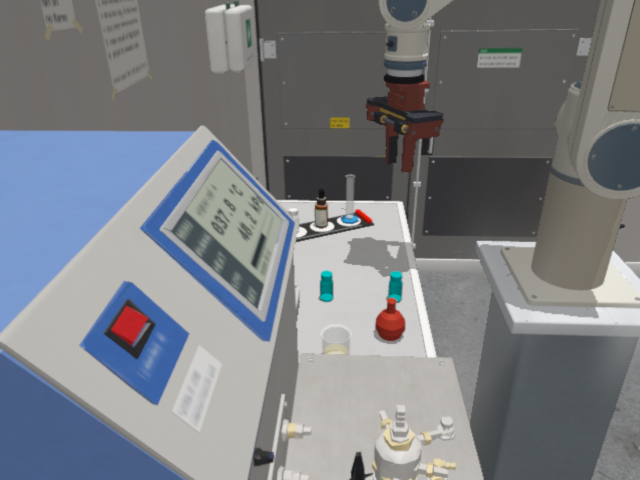

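The side view shows the cylinder (350,200), bottle (321,212) and vial (293,220) upright on their pads. The bulb (390,323) and beaker (336,340) haven't moved, and the arm is clear of everything. Handing in.

```bash
python3 -c "
from workcell import workorder
print(workorder.close_job())"
```

```text
the job is handed in; nothing more can be done
None
```

I set out the cylinder, dropper bottle, vial and steel cup on pads 1 to 4 from the red bar outwards, and handed the job in at about 34 s of the 104 s allowed.

**Placing:** In the last top view, the cylinder top, vial cap and cup rim came out roughly 3 mm or less from where a centred piece would show. The bottle's teat read about 6 mm off, while its base looked about 4 mm off; both are inside the 14 mm limit. My numeric check of the teat was no help, because the colour mask merged with the black mat.

**Upright:** The side view shows the cylinder, bottle and vial standing upright; the cup's pad is hidden there, so only the top view covers it.

**Beaker and bulb:** Both match the starting picture almost exactly.

**Forces:** I saw about 10 N when the cylinder touched down, and nothing higher at the end of any move. The gripper was open and well clear of everything at hand-in.

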